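# Seat the sample block and hold the cam lift at full height

### The arm

A 6-joint arm with a two-finger parallel gripper is mounted at the origin on the work surface. World frame = base frame: x ahead of the robot, y to its left, z up, the work surface at z = 0. Lengths are in m, angles in rad, forces in N, time in s.
With the tool pointing down it reaches from about 0.425 to 0.95 m from the base axis. Payload 14.7 kg.
Tool frame: the origin (TCP) lies on the centre line of the jaws, within the pads' length; the fingertips stand arm.tip_reach ahead of it and the grasp point (between the pads) is the TCP (arm.tip_reach is the distance from the TCP to the fingertips, in m); x points along the fingers, y is the direction in which the jaws open and shut, and the axes are right-handed (so a half turn about x gives the same grasp; the last joint's range is limited). The gripper opens to 85 mm and grips with 20 to 120 N. Pads are 22 mm wide; open, the fingers measure 114 mm over their backs; the gripper's body (76 mm by 85 mm) begins 54 mm behind the grasp point. The pads swing forward as they close: fully open they stand 13 mm farther back than shut.
Start: joints at [-1.365, 0.48, 1.596, -0, 1.065, -0.047], TCP at [0.163, -0.629, 0.225] pointing down, gripper open.
Joint ranges: [-2.75, 2.75], [-0.82, 2.05], [0.23, 2.67], [-1.56, 4.7], [0.09, 2.69], [-2.92, 2.92]. Speed limits (rad/s): [1.89, 1.89, 2.39, 3.01, 3.01, 3.01].

### API

Orientations are given as a 3x3 rotation matrix whose columns are the frame's x, y, z axes.
In Python, from cell import sensors, cams, ticket, arm gives the robot as it stands.
- The arm moves only by the tool servo_tool, never from a script. Its argument "targets" is a list of rows, each an object with "angular": the turn, a rotation vector about the world's x, y, z in rad, a list of three; "offset": the shift along the world's x, y, z in m, a list of three; "claw": the opening, from -1 (shut) to 1 (fully open). A call has 1 to 8 rows; each row is the pose to reach, as a shift and turn from the pose commanded when the call began; what a row does not reach only later rows make up. A row lasts 1/10 s, in which the tool goes at most 50 mm and 8.59 degrees, less where a joint would pass 70% of its speed; a pose out of reach is approached as far as the arm can. A call with a gripper value outside its range is refused whole. The fingers move at their own pace and stop on an object; "grip_force" is the grip in N (left out, the last holds). Time passes only in rows, so rows that repeat a pose let the fingers close. It gives the time, the measured TCP pose, the force and the opening at its end, in the units of the state.
- sensors.read_state(): the state, without advancing time (a new reading comes with each control period).
- cams.camera(name): name is "scene" or "top" or "wrist"; returns a dict with "img" (400x640x3 uint8, red, green, blue), "depth" (400x640 float32, m along the optical axis (not along the pixel's ray), 0 where there is no reading), "vertical_fov" (degrees; the focal length in pixels is half the picture's height over the tangent of half this angle, whatever the lens; pixels are square), "cx", "cy" (the principal point, pixels), "rvec" (rotation vector, rad) and "tvec" (3), from world to camera coordinates, as OpenCV has them. Camera axes: x right, y down, z forward; pixel columns grow to the right and rows downward; lengths in m; the calibration is good to about 2 mm. The wrist camera is an equidistant fisheye: a pixel r from the principal point sees the ray r / f radians off the axis. A picture is of the moment at which its call begins.
- ticket.job_done(): hands the job in, once; it reports no verdict.
The state is a dict: "time_s": time; "joint_pos": joint angles; "qd": joint speeds; "joint_efforts": joint torques, N m; "tcp_pos": TCP position; "orientation": TCP orientation; "force": force on the tool from outside, world axes, zero at the start; "wrist_torque": the same for the moment, N m; "opening": finger opening in m.
Only numpy, scipy, OpenCV 4.12 (cv2) and the standard library are available. Lean on these libraries where they do the work, as an engineer would, in place of code of your own. Each camera call takes 0.05 s, during which the arm holds its last target. There are 200 camera calls.

### The job

On the cam lift's deck, with the lever still down, push the white blue-capped sample block gently along its track until it is fully home against the blue stop. Then swing the lever up by its orange grip to the green mark, where the cam lifts the deck highest, without carrying it well past the mark, and keep hold of it there: the lever is sprung and falls back if let go, so finish while holding it at the mark, with the block still home. Leave the other things on the bench where they stand.

Things in the scene. Friction and masses are not known exactly. Their poses are not given: they have to be found in the camera images.
- lift: Fixed cam lift: grey base plate 240 x 100 mm, 10 mm thick, its centre 30 mm along +x from this origin. Origin on the bench directly below the middle of the deck. Its +x is the direction in which the sample block is pushed home; its -y side carries the lever; z up. A sensor post 170 mm high stands on the base at x = +110 to +146 mm, behind the stop. A thin index arc at y = -52 mm carries a green mark. The whole lift stands at a different place and yaw each time.
- deck_top (a point): Point on the top surface of the lift's deck, at its middle; axes as lift. Aluminium deck 160 mm along x, 80 mm along y; its top is 85 mm above the bench with the lever down and about 107 mm at full lift. Two rails along x, 6 mm high, 43 mm apart (inner faces), guide the sample block. Nothing overhangs the deck.
- stop_face (a point): Centre of the face of the blue stop block (14 mm thick, 36 mm wide, 22 mm high) that the sample block meets; 11 mm above the deck top; its x is the push direction. The stop is clamped anywhere from 30 to 55 mm beyond the deck's middle, differently each time, and does not give way to a push of less than 100 N.
- stop: The blue stop block itself; origin at the foot of the face the sample block meets, on the deck; x is the push direction.
- sample_center (a point): Centre of the white sample block on the deck (loose, 0.2 to 0.35 kg, 50 mm along x, 40 mm along y, 46 mm high, plus a blue cap 28 mm across and 9 mm high on top). The point is 23 mm above its underside and half-way along it. At first it is in the track, 25 to 75 mm short of the stop, square with it within the 3 mm play of the rails; sliding it takes 1 to 3 N. Home: this point is 25 mm before stop_face in x.
- sample: The sample block as a body; origin at the centre of its underside, x along the track, z up.
- lever (a joint): Angle of the cam lever (rad). 0: down on its rest, arm level and pointing along -x of the lift. It grows as the grip rises and swings over towards +x; 1.57 is upright. The deck is highest at 1.70, where the arm stands at the green mark; beyond it the deck sinks again; end of travel 2.30. A spring and the load push it back towards 0: about 6 N at the grip throughout.
- lever_pivot (a point): Point on the lever's axis, in the plane of the lever arm, 55 mm above the bench, at x = 0, y = -62 mm of the lift. The axis is parallel to the lift's y.
- lever_grip (a point): Middle of the orange grip sleeve: cylinder 20 mm in diameter, 74 mm long, lying along the lift's y, on the outer side of the lever arm; 110 mm from the axis and 43 mm outward of the arm's plane. With the lever down it is 55 mm above the bench at x = -110 mm, y = -105 mm of the lift; it swings in the lift's x-z plane.
- sleeve: The orange grip sleeve as a body; it spins freely on its spindle, so it need not turn in the hand; origin at lever_grip.
- top_mark (a point): Fixed point where lever_grip is when the lever stands at the green mark (1.70 rad): 14 mm along +x of the lever axis and 109 mm above it.
- spare_a: Bystander: spare sample block with a red cap, same sizes, standing on the bench. Origin under its centre.
- spare_b: Bystander: spare sample block with a yellow cap, same sizes, on the bench. Origin under its centre.
- green_rack: Bystander: green tube rack 100 x 50 mm, 68 mm high with tubes. Origin under its centre.
- orange_rack: Bystander: orange tube rack 100 x 50 mm, 68 mm high with tubes. Origin under its centre.
- reagent_bottle: Bystander: glass bottle with a blue cap, 70 mm across, about 150 mm high. Origin under its centre.
- wash_bottle: Bystander: wash bottle with blue top, 66 mm across, 200 mm high with its spout. Origin under its centre.
Not all that is in view belongs to the job. Leave any pink look-alike of the sample alone.

How it is judged:
On the way:
1. the sample block is home against the stop, with the lever still down (x of sample_center in the frame of stop_face between -0.0278 and -0.02 m and z of sample_center in the frame of stop_face below 0.018 m and angle between sample_center's own z axis and vertical below 0.1 rad and value of joint lever below 0.15 rad), for 0.2 s.
At the end, for the whole second after the job is handed in: The gripper's fingers hold the lever by its orange sleeve (at least 1.5 N) still at its highest-lift position, 1.70 rad within 0.12, the deck up, and the sample block is upright in its track and within 2.8 mm of the stop, not touched by the fingers (x of sample_center in the frame of stop_face between -0.0278 and -0.02 m and z of sample_center in the frame of stop_face below 0.018 m and angle between sample_center's own z axis and vertical below 0.1 rad and value of joint lever between 1.58 and 1.82 rad and velocity of joint lever between -0.1 and 0.1 rad/s and contact force between the fingers and sleeve above 1.5 N and contact force between the fingers and sample below 0.1 N); the arm keeps its last pose, push and grip.
It fails at once if a bystander was moved by more than 15 mm (distance of any of spare_a, spare_b, green_rack, orange_rack, reagent_bottle, wash_bottle from where it was at the start of the episode above 0.015 m).
It fails at once if the lever was carried well past the mark (more than 0.35 rad) (value of joint lever above 2.05 rad).
It fails at once if the block was rammed against the stop (over 45 N) (contact force between sample and stop above 45 N).
It also fails if it takes over 53 s, if anything falls off the work surface, if the arm or the gripper's body presses on something with over 40 N, if the wrist force passes 120 N, or if a joint passes its speed limit or range.

## Working session

There is one attempt and no reset: what is moved stays moved. The work goes in short steps, Python scripts to look and compute and a tool call to move; the robot and the scene stay as the last step left them, time stands still between calls to the robot, and variables do not carry over. Pictures are saved under pics/ and viewed, about 8 in all and at most 12, crops included, and the job is handed in when it is done.

Besides the shell and the picture viewer there is one more tool, called as name(argument=value, ...), one argument or row to a line, values as JSON. servo_tool: Moves the arm, as the interface text tells. Its arguments: {"type":"object","properties":{"targets":{"type":"array"},"grip_force":{"type":"number"}},"required":["targets"]}

```bash
mkdir -p pics; ls; cat > h.py <<'E'
import numpy as np,cv2
from cell import sensors,cams,ticket,arm
def grab(n):
    c=cams.camera(n); np.savez('/tmp/%s.npz'%n,**c); return c
def load(n): return dict(np.load('/tmp/%s.npz'%n))
def pts(c):
    h,w=c['depth'].shape; f=h/2/np.tan(np.radians(c['vertical_fov'])/2)
    v,u=np.mgrid[:h,:w]; d=c['depth']
    P=np.stack([(u-c['cx'])/f*d,(v-c['cy'])/f*d,d],-1)
    R=cv2.Rodrigues(np.array(c['rvec'],float))[0]
    return (P-np.ravel(c['tvec']))@R
def save(c,n,box=None,s=1):
    i=c['img'][...,::-1]
    if box: i=i[box[1]:box[3],box[0]:box[2]]
    cv2.imwrite('pics/'+n,cv2.resize(i,None,fx=s,fy=s))
E
python3 - <<'E'
from h import *
for n in ['scene','top']:
    c=grab(n); save(c,n+'0.png'); print(n,c['vertical_fov'],c['cx'],c['cy'],c['rvec'],c['tvec'])
print(sensors.read_state(), arm.tip_reach)
E
```

```text
pics
scene 49.626370092026775 324.30861068103604 204.91152302046913 [ 1.06532148  2.33199071 -1.08906797] [ 0.38436833 -0.16791618  1.7491487 ]
top 47.85730282498948 313.4386203049936 199.45356998388056 [ 2.18188513 -2.20828869  0.09126338] [-0.01748576  0.5593341   1.27422799]
{'time_s': 0.1, 'joint_pos': array([-1.36461047e+00,  4.80741678e-01,  1.59680255e+00, -1.81997552e-05,
        1.06513429e+00, -4.66008427e-02]), 'qd': array([-0.00115939, -0.00137573, -0.00253903, -0.00055663,  0.00131332,
       -0.0006165 ]), 'joint_efforts': array([ 1.92007486e-03, -9.52255726e+01, -4.31039393e+01,  5.15724730e-05,
        5.30025980e-03, -2.10160295e-05]), 'tcp_pos': array([ 0.16250268, -0.6289647 ,  0.2245575 ]), 'orientation': array([[-2.37891557e-04,  2.50111479e-01, -9.68217017e-01],
       [ 1.05960385e-03, -9.68216438e-01, -2.50111590e-01],
       [-9.99999410e-01, -1.08542591e-03, -3.46885690e-05]]), 'force': array([1.04877673, 0.13105092, 1.03479813]), 'wrist_torque': array([-0.00997422, -0.03813293, -0.02353935]), 'opening': 0.08516864229132012} 0.019
```

View pics/scene0.png

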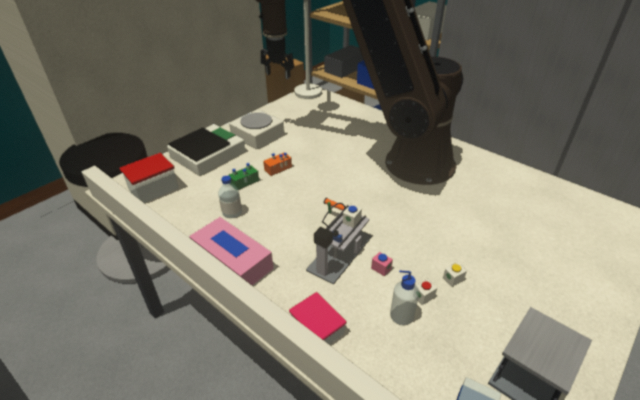

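View pics/top0.png

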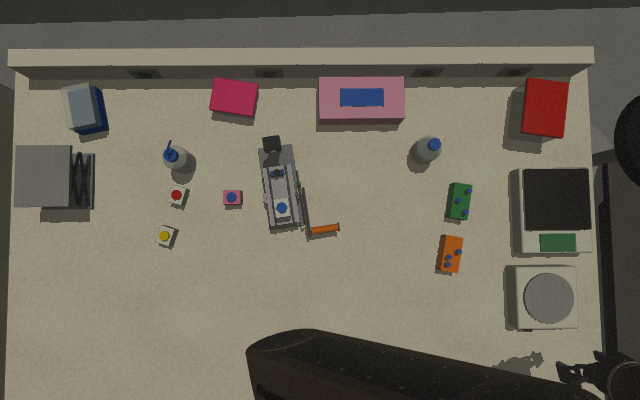

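The scene view shows the lift mid-bench near (340,235). In the top view the lift runs from about (290,225) to (272,145), with the block cap at (282,208), the stop at (278,172), the post at (272,143) and the grip at (324,229). There is a pink decoy at (232,198).

```bash
python3 - <<'E'
from h import *
for n in ['top','scene']:
    c=load(n);P=pts(c);hsv=cv2.cvtColor(c['img'],cv2.COLOR_RGB2HSV)
    print(n)
    box={'top':(225,120,350,250),'scene':(295,190,400,290)}[n]
    m=np.zeros(hsv.shape[:2],bool);m[box[1]:box[3],box[0]:box[2]]=1
    H,S,V=hsv[...,0],hsv[...,1],hsv[...,2]
    for k,mm in dict(blue=(H>100)&(H<130)&(S>100)&(V>40),orange=(H>5)&(H<20)&(S>150)&(V>80),green=(H>45)&(H<85)&(S>100)).items():
        nn,l,st,ce=cv2.connectedComponentsWithStats((mm&m).astype(np.uint8))
        for i in range(1,nn):
            if st[i,4]<6: continue
            q=P[l==i]; print(k,st[i],ce[i].round(1),'med',np.median(q,0).round(4),'min',q.min(0).round(3),'max',q.max(0).round(3))
    if n=='top':
        # grip axis
        l_=(H>5)&(H<20)&(S>150)&(V>80)&m; q=P[l_]; q=q[q[:,2]>.05]
        print('grip',cv2.fitLine(q[:,:2].astype(np.float32),2,0,.01,.01).ravel())
        # deck: heights .08-.097
        z=P[...,2]
        for lo,hi in[(.079,.088),(.16,.18),(.125,.135)]:
            q=P[m&(z>lo)&(z<hi)]
            r=cv2.minAreaRect(q[:,:2].astype(np.float32)*1000); print(lo,hi,len(q),r,np.median(q,0))
save(load('top'),'top_crop.png',(225,120,350,250),4)
E
```

```text
top
blue [271 171   4   5  16] [272.1 173.1] med [0.625  0.0872 0.1084] min [0.62  0.082 0.104] max [0.631 0.09  0.112]
blue [280 170   4   5  16] [281.2 171.9] med [0.6278 0.0633 0.1076] min [0.622 0.058 0.102] max [0.633 0.066 0.111]
blue [227 192   9  10  70] [230.8 196.5] med [0.5674 0.2053 0.0569] min [0.555 0.194 0.049] max [0.58  0.217 0.062]
blue [277 202  10  11  79] [281.4 207.1] med [0.5322 0.062  0.1413] min [0.519 0.049 0.134] max [0.546 0.073 0.146]
orange [311 224  27  10 176] [324.2 228.5] med [ 0.4745 -0.0516  0.0643] min [ 0.463 -0.088  0.053] max [ 0.488 -0.016  0.072]
green [297 182   3   3   7] [298.  182.7] med [0.5908 0.0168 0.1778] min [0.588 0.014 0.175] max [0.593 0.019 0.18 ]
grip [ 0.14447597 -0.98950833  0.47533816 -0.0521185 ]
0.079 0.088 914 ((567.1852416992188, 58.91646957397461), (166.70399475097656, 94.54991149902344), 8.207907676696777) [0.58104355 0.0674962  0.08528643]
0.16 0.18 263 ((646.3677368164062, 62.80110549926758), (150.2390899658203, 48.70298385620117), 23.674400329589844) [0.69378388 0.08237732 0.1709205 ]
0.125 0.135 214 ((595.1403198242188, 52.45708465576172), (173.7492218017578, 74.41468811035156), 7.723182678222656) [0.53229687 0.05747379 0.13135785]
scene
blue [349 206   7   6  34] [352.  208.5] med [0.536  0.0653 0.1404] min [0.523 0.055 0.134] max [0.546 0.075 0.144]
blue [337 235   4   3   8] [338.5 236. ] med [0.6284 0.0899 0.1077] min [0.623 0.084 0.105] max [0.631 0.093 0.11 ]
blue [379 254   8   7  41] [382.3 256.9] med [0.5686 0.2095 0.0553] min [0.557 0.2   0.05 ] max [0.58  0.221 0.059]
orange [325 199  19  11  76] [334.4 203.8] med [ 0.479  -0.0398  0.0622] min [ 0.468 -0.088  0.051] max [0.589 0.022 0.178]
```

View pics/top_crop.png

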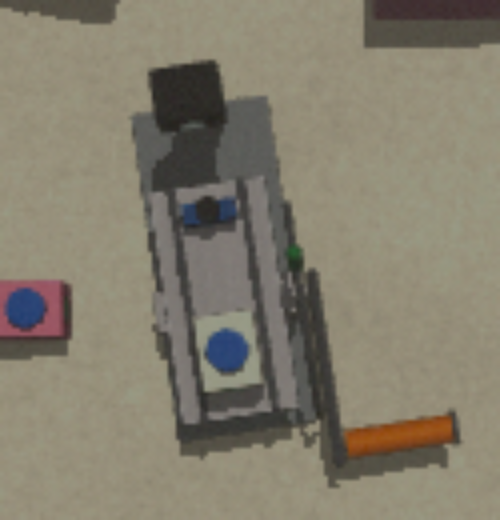

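The lift sits at about (0.569, 0.068) with yaw 0.144. The stop face is at lift x≈0.051 and the block centre at -0.037, so there are about 63 mm to push. I'll bring the closed fingers in behind the block, going round an arc and rotating to the lift's yaw.

servo_tool(
  targets=[
    {"offset": [0.03, 0.04, 0.01], "angular": [0, 0, -0.02], "claw": -1},
    {"offset": [0.065, 0.075, 0.02], "angular": [0, 0, -0.04], "claw": -1},
    {"offset": [0.1, 0.11, 0.03], "angular": [0, 0, -0.06], "claw": -1},
    {"offset": [0.135, 0.145, 0.03], "angular": [0, 0, -0.08], "claw": -1},
    {"offset": [0.17, 0.18, 0.03], "angular": [0, 0, -0.109], "claw": -1},
    {"offset": [0.205, 0.215, 0.03], "angular": [0, 0, -0.109], "claw": -1},
    {"offset": [0.235, 0.255, 0.03], "angular": [0, 0, -0.109], "claw": -1},
    {"offset": [0.26, 0.3, 0.03], "angular": [0, 0, -0.109], "claw": -1},
  ],
)

```text
time_s: 0.9
tcp_pos: [0.423, -0.3295, 0.2549]
orientation: [[0.0, 0.143, -0.99], [-0.0, -0.99, -0.143], [-1.0, 0.0, -0.0]]
force: [0.4, -0.4, -0.1]
opening: 0.0001
```

servo_tool(
  targets=[
    {"offset": [0.01, 0.048, 0], "angular": [0, 0, 0], "claw": -1},
    {"offset": [0.02, 0.096, 0], "angular": [0, 0, 0], "claw": -1},
    {"offset": [0.03, 0.144, 0], "angular": [0, 0, 0], "claw": -1},
    {"offset": [0.038, 0.19, 0], "angular": [0, 0, 0], "claw": -1},
    {"offset": [0.044, 0.238, 0], "angular": [0, 0, 0], "claw": -1},
    {"offset": [0.048, 0.286, 0], "angular": [0, 0, 0], "claw": -1},
    {"offset": [0.05, 0.334, 0], "angular": [0, 0, 0], "claw": -1},
    {"offset": [0.052, 0.383, 0], "angular": [0, 0, 0], "claw": -1},
  ],
)

```text
time_s: 1.7
tcp_pos: [0.4733, 0.0539, 0.2551]
orientation: [[0.0, 0.143, -0.99], [-0.0, -0.99, -0.143], [-1.0, 0.0, -0.0]]
force: [1.3, -1.2, 1.0]
opening: 0.0002
```

servo_tool(
  targets=[
    {"offset": [0, 0, -0.045], "angular": [0, 0, 0], "claw": -1},
    {"offset": [0, 0, -0.09], "angular": [0, 0, 0], "claw": -1},
    {"offset": [0, 0, -0.12], "angular": [0, 0, 0], "claw": -1},
    {"offset": [0, 0, -0.135], "angular": [0, 0, 0], "claw": -1},
    {"offset": [0, 0, -0.135], "angular": [0, 0, 0], "claw": -1},
  ],
)

```text
time_s: 2.2
tcp_pos: [0.472, 0.052, 0.1181]
orientation: [[-0.004, 0.143, -0.99], [-0.0, -0.99, -0.143], [-1.0, -0.0, 0.004]]
force: [0.8, 0.1, 0.9]
opening: 0.0
```

```bash
python3 - <<'E'
from h import *
save(grab('scene'),'s1.png',(290,180,410,290),5)
c=grab('wrist'); print(sensors.read_state()['force'])
E
```

```text
[-0.04901938  0.44823813  0.38815855]
```

View pics/s1.png

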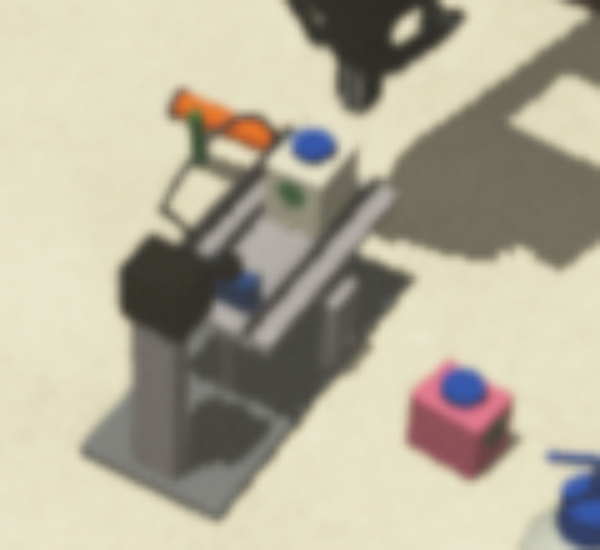

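The closed fingers are behind the block at about (355,95) in the crop, and the path to the stop is clear. I'll push 70 mm first, then creep.

servo_tool(
  targets=[
    {"offset": [0.01, 0.003, 0], "angular": [0, 0, 0], "claw": -1},
    {"offset": [0.02, 0.0045, 0], "angular": [0, 0, 0], "claw": -1},
    {"offset": [0.026, 0.0055, 0], "angular": [0, 0, 0], "claw": -1},
    {"offset": [0.032, 0.006, 0], "angular": [0, 0, 0], "claw": -1},
    {"offset": [0.038, 0.007, 0], "angular": [0, 0, 0], "claw": -1},
    {"offset": [0.044, 0.008, 0], "angular": [0, 0, 0], "claw": -1},
    {"offset": [0.05, 0.009, 0], "angular": [0, 0, 0], "claw": -1},
    {"offset": [0.056, 0.01, 0], "angular": [0, 0, 0], "claw": -1},
  ],
)

```text
time_s: 3.1
tcp_pos: [0.5301, 0.0621, 0.1201]
orientation: [[-0.0, 0.143, -0.99], [0.0, -0.99, -0.143], [-1.0, -0.0, 0.0]]
force: [-2.2, -0.2, 1.5]
opening: -0.0003
```

servo_tool(
  targets=[
    {"offset": [0.003, 0.0005, 0], "angular": [0, 0, 0], "claw": -1},
    {"offset": [0.006, 0.001, 0], "angular": [0, 0, 0], "claw": -1},
    {"offset": [0.009, 0.0013, 0], "angular": [0, 0, 0], "claw": -1},
    {"offset": [0.012, 0.0017, 0], "angular": [0, 0, 0], "claw": -1},
    {"offset": [0.012, 0.0017, 0], "angular": [0, 0, 0], "claw": -1},
  ],
)

```text
time_s: 3.6
tcp_pos: [0.5422, 0.0638, 0.1201]
orientation: [[0.001, 0.143, -0.99], [0.0, -0.99, -0.143], [-1.0, 0.0, -0.001]]
force: [0.3, -0.1, -0.6]
opening: 0.0
```

```bash
cat >> h.py <<'E'
O=np.array([.5688,.0676]);RL=np.array([[.9896,-.1435],[.1435,.9896]])
def inlift(p): return np.r_[(np.asarray(p)[:2]-O)@RL,p[2]].round(4)
def blues(n='top'):
    c=grab(n);P=pts(c);hsv=cv2.cvtColor(c['img'],cv2.COLOR_RGB2HSV);H,S,V=hsv[...,0],hsv[...,1],hsv[...,2]
    mm=((H>100)&(H<130)&(S>100)&(V>40)&(np.hypot(*(P[...,:2]-O).transpose(2,0,1))<.12)).astype(np.uint8)
    nn,l,st,ce=cv2.connectedComponentsWithStats(mm)
    for i in range(1,nn):
        if st[i,4]>5: print(n,st[i],inlift(np.median(P[l==i],0)),inlift(P[l==i].mean(0)))
    return c
E
python3 - <<'E'
from h import *
blues();blues('scene'); s=sensors.read_state();print(inlift(s['tcp_pos']),s['force'])
E
```

```text
scene [341 215   8   6  39] [0.0136 0.003  0.1401] [0.0123 0.003  0.1398]
scene [337 235   4   3  10] [0.0618 0.0136 0.107 ] [0.0613 0.013  0.1065]
[-0.0272  0.      0.1201] [-0.55683318  0.55571265 -0.00900417]
```

servo_tool(
  targets=[
    {"offset": [0.003, 0.0004, 0], "angular": [0, 0, 0], "claw": -1},
    {"offset": [0.006, 0.0009, 0], "angular": [0, 0, 0], "claw": -1},
    {"offset": [0.009, 0.0013, 0], "angular": [0, 0, 0], "claw": -1},
    {"offset": [0.012, 0.0017, 0], "angular": [0, 0, 0], "claw": -1},
  ],
)

```text
time_s: 4.1
tcp_pos: [0.5539, 0.0654, 0.1201]
orientation: [[-0.0, 0.143, -0.99], [0.0, -0.99, -0.143], [-1.0, -0.0, 0.0]]
force: [-1.1, 0.5, -0.0]
opening: 0.0
```

servo_tool(
  targets=[
    {"offset": [0.001, 0.00015, 0], "angular": [0, 0, 0], "claw": -1},
    {"offset": [0.002, 0.0003, 0], "angular": [0, 0, 0], "claw": -1},
  ],
)

```text
time_s: 4.3
tcp_pos: [0.5557, 0.0657, 0.1201]
orientation: [[-0.0, 0.143, -0.99], [-0.0, -0.99, -0.143], [-1.0, -0.0, 0.0]]
force: [-2.1, -0.1, 0.6]
opening: -0.0001
```

servo_tool(
  targets=[
    {"offset": [0.001, 0.00015, 0], "angular": [0, 0, 0], "claw": -1},
    {"offset": [0.001, 0.00015, 0], "angular": [0, 0, 0], "claw": -1},
  ],
)

```text
time_s: 4.5
tcp_pos: [0.5568, 0.0659, 0.1201]
orientation: [[0.0, 0.143, -0.99], [0.0, -0.99, -0.143], [-1.0, 0.0, -0.0]]
force: [-1.4, 0.6, -0.3]
opening: 0.0
```

servo_tool(
  targets=[
    {"offset": [0.001, 0.00015, 0], "angular": [0, 0, 0], "claw": -1},
    {"offset": [0.001, 0.00015, 0], "angular": [0, 0, 0], "claw": -1},
  ],
)

```text
time_s: 4.7
tcp_pos: [0.5578, 0.066, 0.1201]
orientation: [[0.0, 0.143, -0.99], [0.0, -0.99, -0.143], [-1.0, 0.0, -0.0]]
force: [-1.2, -0.1, -0.6]
opening: 0.0
```

servo_tool(
  targets=[
    {"offset": [0.001, 0.00015, 0], "angular": [0, 0, 0], "claw": -1},
    {"offset": [0.001, 0.00015, 0], "angular": [0, 0, 0], "claw": -1},
  ],
)

```text
time_s: 4.9
tcp_pos: [0.5588, 0.0662, 0.1201]
orientation: [[0.0, 0.143, -0.99], [0.0, -0.99, -0.143], [-1.0, 0.0, -0.0]]
force: [-0.9, 0.2, 0.3]
opening: 0.0001
```

servo_tool(
  targets=[
    {"offset": [0.001, 0.00015, 0], "angular": [0, 0, 0], "claw": -1},
    {"offset": [0.001, 0.00015, 0], "angular": [0, 0, 0], "claw": -1},
  ],
)

```text
time_s: 5.1
tcp_pos: [0.5593, 0.0663, 0.12]
orientation: [[-0.001, 0.143, -0.99], [-0.0, -0.99, -0.143], [-1.0, -0.0, 0.001]]
force: [-3.8, -1.1, 2.6]
opening: 0.0002
```

servo_tool(
  targets=[
    {"offset": [0.001, 0.00015, 0], "angular": [0, 0, 0], "claw": -1},
    {"offset": [0.001, 0.00015, 0], "angular": [0, 0, 0], "claw": -1},
  ],
)

```text
time_s: 5.3
tcp_pos: [0.5594, 0.0663, 0.1199]
orientation: [[-0.002, 0.143, -0.99], [-0.0, -0.99, -0.143], [-1.0, -0.0, 0.002]]
force: [-8.8, -1.8, 5.6]
opening: -0.0002
```

servo_tool(
  targets=[
    {"offset": [0.0005, 0.0001, 0], "angular": [0, 0, 0], "claw": -1},
    {"offset": [0.0005, 0.0001, 0], "angular": [0, 0, 0], "claw": -1},
  ],
)

```text
time_s: 5.5
tcp_pos: [0.5595, 0.0664, 0.1199]
orientation: [[-0.003, 0.143, -0.99], [-0.0, -0.99, -0.143], [-1.0, -0.0, 0.003]]
force: [-10.9, -2.0, 8.0]
opening: -0.0002
```

```bash
python3 - <<'E'
from h import *
c=blues('scene'); s=sensors.read_state();print(inlift(s['tcp_pos']),s['force']); save(c,'s2.png',(290,180,410,290),5)
E
```

```text
scene [338 218   8   6  39] [0.0316 0.0033 0.1408] [0.03   0.0032 0.1404]
scene [337 235   4   3  11] [0.0619 0.0136 0.1069] [0.0616 0.0136 0.1071]
[-9.400e-03  1.000e-04  1.199e-01] [-11.21392752  -1.3328361    8.32280805]
```

View pics/s2.png

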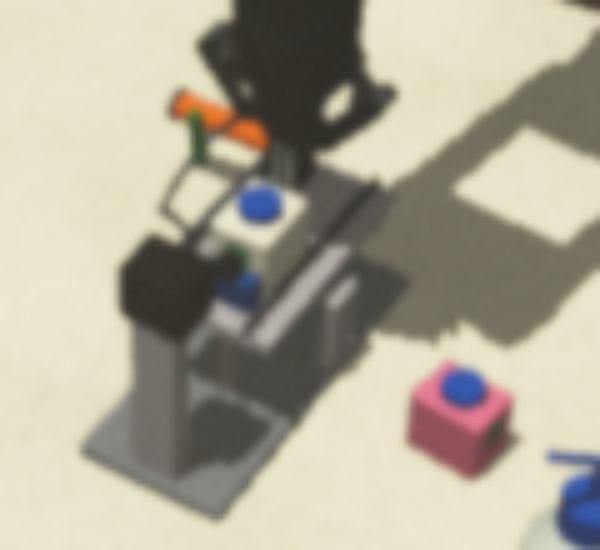

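The block is against the stop: the cap is at (260,205) touching the blue stop at (240,290), and the 11 N push no longer advances it. I'll back off, rise, and check joint 6.

servo_tool(
  targets=[
    {"offset": [-0.005, -0.0007, 0], "angular": [0, 0, 0], "claw": -1},
    {"offset": [-0.02, -0.003, 0], "angular": [0, 0, 0], "claw": -1},
    {"offset": [-0.05, -0.007, 0.01], "angular": [0, 0, 0], "claw": -1},
    {"offset": [-0.08, -0.02, 0.05], "angular": [0, 0, 0], "claw": -1},
    {"offset": [-0.085, -0.05, 0.09], "angular": [0, 0, 0], "claw": 0},
    {"offset": [-0.085, -0.085, 0.11], "angular": [0, 0, 0], "claw": 1},
  ],
)

```text
time_s: 6.15
tcp_pos: [0.4762, -0.0186, 0.233]
orientation: [[0.004, 0.145, -0.989], [-0.0, -0.989, -0.145], [-1.0, 0.001, -0.004]]
force: [0.9, -0.3, -0.4]
opening: 0.0282
```

```bash
python3 - <<'E'
from h import *
s=sensors.read_state();print(s['joint_pos'],s['tcp_pos'],inlift(s['tcp_pos']),s['force'],s['opening']);blues('scene');blues('top')
print('goal grip', O+RL@[-.110,-.113])
E
```

```text
[-1.02723831e-01  2.26335390e-01  1.97439717e+00  2.27744218e-04
  9.37244319e-01  1.32217226e+00] [ 0.47622003 -0.01856164  0.23303669] [-0.104 -0.072  0.233] [ 0.88794325 -0.34055243 -0.39341454] 0.028207489176705847
scene [338 218   8   6  40] [0.0309 0.0031 0.1405] [0.0296 0.0032 0.1402]
scene [337 235   4   3  10] [0.0628 0.0128 0.1069] [0.0613 0.013  0.1069]
top [271 171   3   4  11] [0.0613 0.0112 0.1093] [0.0604 0.0111 0.1087]
top [280 170   4   3  10] [ 0.0602 -0.0133  0.1083] [ 0.0601 -0.0137  0.1081]
top [273 178  10  10  77] [0.0266 0.0002 0.1407] [ 0.0273 -0.0007  0.1408]
goal grip [ 0.4761595 -0.0600098]
```

servo_tool(
  targets=[
    {"offset": [0, -0.01, 0], "angular": [0, 0, 0.14], "claw": 1},
    {"offset": [0, -0.02, 0], "angular": [0, 0, 0.28], "claw": 1},
    {"offset": [0, -0.03, 0], "angular": [0, 0, 0.42], "claw": 1},
    {"offset": [0, -0.041, 0], "angular": [0, 0, 0.56], "claw": 1},
    {"offset": [0, -0.041, 0], "angular": [0, 0, 0.7], "claw": 1},
    {"offset": [0, -0.041, 0], "angular": [0, 0, 0.84], "claw": 1},
    {"offset": [0, -0.041, 0], "angular": [0, 0, 0.98], "claw": 1},
    {"offset": [0, -0.041, 0], "angular": [0, 0, 1.12], "claw": 1},
  ],
)

```text
time_s: 7.05
tcp_pos: [0.4764, -0.0592, 0.2298]
orientation: [[0.0, 0.955, -0.297], [0.0, -0.297, -0.955], [-1.0, 0.0, -0.0]]
force: [0.8, -0.3, 0.3]
opening: 0.0853
```

servo_tool(
  targets=[
    {"offset": [0, 0, 0], "angular": [0, 0, 0.14], "claw": 1},
    {"offset": [0, 0, 0], "angular": [0, 0, 0.28], "claw": 1},
    {"offset": [0, 0, 0], "angular": [0, 0, 0.42], "claw": 1},
    {"offset": [0, 0, 0], "angular": [0, 0, 0.451], "claw": 1},
    {"offset": [0, 0, 0], "angular": [0, 0, 0.451], "claw": 1},
  ],
)

```text
time_s: 7.55
tcp_pos: [0.4763, -0.0591, 0.2298]
orientation: [[0.0, 0.99, 0.144], [0.0, 0.144, -0.99], [-1.0, 0.0, -0.0]]
force: [-0.5, -0.8, -0.2]
opening: 0.0853
```

```bash
python3 - <<'E'
from h import *
s=sensors.read_state();print(s['joint_pos'].round(2),s['tcp_pos'],inlift(s['tcp_pos']),s['orientation'].round(3),s['opening'])
c=grab('wrist');save(c,'w1.png')
E
```

```text
[-0.19  0.24  1.97  0.    0.94 -0.33] [ 0.47629143 -0.05913944  0.22976102] [-0.1097 -0.1121  0.2298] [[ 0.     0.99   0.144]
 [ 0.     0.144 -0.99 ]
 [-1.     0.    -0.   ]] 0.08526929639043437
```

View pics/w1.png

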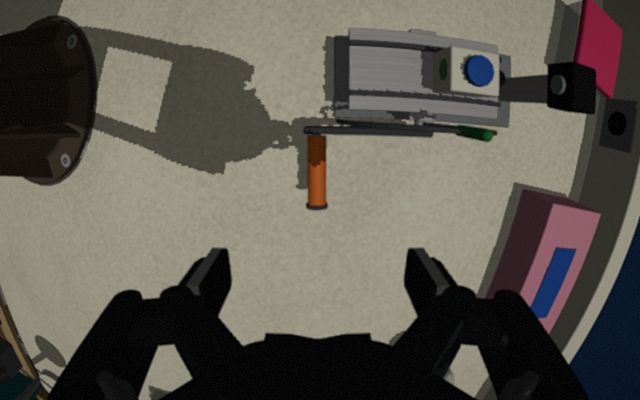

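The sleeve at (316,170) is centred between the jaws, and the block is home. I'll descend onto the grip.

servo_tool(
  targets=[
    {"offset": [0, 0, -0.045], "angular": [0, 0, 0], "claw": 1},
    {"offset": [0, 0, -0.09], "angular": [0, 0, 0], "claw": 1},
    {"offset": [0, 0, -0.125], "angular": [0, 0, 0], "claw": 1},
    {"offset": [0, 0, -0.15], "angular": [0, 0, 0], "claw": 1},
    {"offset": [0, 0, -0.165], "angular": [0, 0, 0], "claw": 1},
    {"offset": [0, 0, -0.174], "angular": [0, 0, 0], "claw": 1},
    {"offset": [0, 0, -0.174], "angular": [0, 0, 0], "claw": 1},
  ],
)

```text
time_s: 8.3
tcp_pos: [0.4757, -0.0593, 0.0552]
orientation: [[-0.002, 0.99, 0.143], [0.0, 0.143, -0.99], [-1.0, -0.001, -0.001]]
force: [1.1, 0.3, 0.3]
opening: 0.0855
```

servo_tool(
  targets=[
    {"offset": [0, 0, 0], "angular": [0, 0, 0], "claw": -1},
    {"offset": [0, 0, 0], "angular": [0, 0, 0], "claw": -1},
    {"offset": [0, 0, 0], "angular": [0, 0, 0], "claw": -1},
    {"offset": [0, 0, 0], "angular": [0, 0, 0], "claw": -1},
    {"offset": [0, 0, 0], "angular": [0, 0, 0], "claw": -1},
    {"offset": [0, 0, 0], "angular": [0, 0, 0], "claw": -1},
  ],
  grip_force=60,
)

```text
time_s: 8.9
tcp_pos: [0.4763, -0.0596, 0.0568]
orientation: [[0.001, 0.99, 0.144], [-0.0, 0.144, -0.99], [-1.0, 0.0, 0.0]]
force: [-2.3, 1.1, 29.1]
opening: 0.0002
```

```bash
python3 - <<'E'
from h import *
s=sensors.read_state();p=s['tcp_pos'];print(p,inlift(p),s['force'],s['opening'])
# arc waypoints relative to the present grasp, pivot (0,.055), r .110
for a in [.2,.4,.6,.8,1.0,1.2,1.4,1.55,1.70]:
    d=.110*np.array([1-np.cos(a),np.sin(a)]); print(a,(d[0]*RL[:,0]).round(4),d[1].round(4))
E
```

```text
[ 0.47630077 -0.05958894  0.05678173] [-0.1098 -0.1126  0.0568] [-2.31171035  1.08204844 29.13962107] 0.00017048086509302004
0.2 [0.0022 0.0003] 0.0219
0.4 [0.0086 0.0012] 0.0428
0.6 [0.019  0.0028] 0.0621
0.8 [0.033  0.0048] 0.0789
1.0 [0.05   0.0073] 0.0926
1.2 [0.0694 0.0101] 0.1025
1.4 [0.0904 0.0131] 0.1084
1.55 [0.1066 0.0155] 0.11
1.7 [0.1229 0.0178] 0.1091
```

The jaws shut fully with a 29 N upward reading, so they did not take the sleeve. I'll look.

```bash
python3 - <<'E'
from h import *
a=grab('wrist')['img'];b=grab('scene')['img'][160:260,270:430]
cv2.imwrite('pics/w2.png',np.vstack([cv2.resize(a,(480,300)),cv2.resize(b,(480,300),interpolation=cv2.INTER_CUBIC)])[...,::-1])
E
```

```text
(no output)
```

View pics/w2.png

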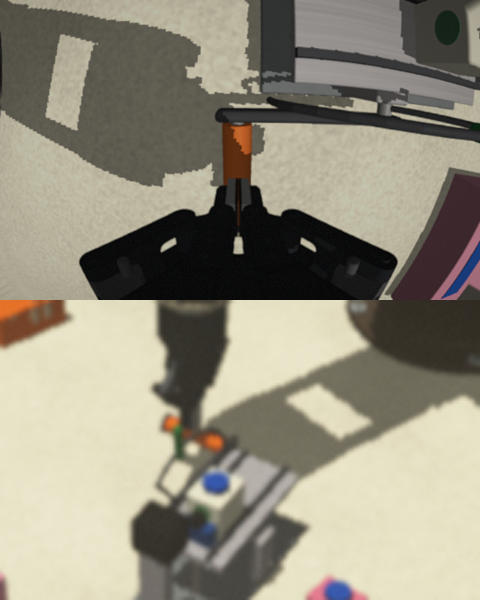

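```bash
cat >> h.py <<'E'
def fpts(c):
    h,w=c['depth'].shape; f=h/2/np.tan(np.radians(c['vertical_fov'])/2)
    v,u=np.mgrid[:h,:w]; x=u-c['cx'];y=v-c['cy'];r=np.hypot(x,y)+1e-9;t=np.tan(r/f)/r
    P=np.stack([x*t,y*t,np.ones_like(x)],-1)*c['depth'][...,None]
    R=cv2.Rodrigues(np.array(c['rvec'],float))[0]
    return (P-np.ravel(c['tvec']))@R
E
python3 - <<'E'
from h import *
c=load('wrist');P=fpts(c);s=sensors.read_state();print(s['force'],s['tcp_pos'])
for u in (300,310,316,322,332):
    print(u,[(v,tuple(inlift(P[v,u])),tuple(c['img'][v,u])) for v in (165,190,210,228,240,250,270,290,310,330)])
hsv=cv2.cvtColor(c['img'],cv2.COLOR_RGB2HSV);m=(hsv[...,0]>3)&(hsv[...,0]<20)&(hsv[...,1]>150)&(hsv[...,2]>60)
q=np.array([inlift(p) for p in P[m]]);q=q[abs(q[:,0]+.11)<.05];print(len(q),np.percentile(q,[2,50,98],axis=0))
c=grab('top');P=pts(c);hsv=cv2.cvtColor(c['img'],cv2.COLOR_RGB2HSV);m=(hsv[...,0]>3)&(hsv[...,0]<20)&(hsv[...,1]>150)&(hsv[...,2]>60);m[:,360:]=0
q=np.array([inlift(p) for p in P[m]]);print(len(q),np.percentile(q,[2,50,98],axis=0) if len(q) else '')
E
```

```text
[-1.02259534  2.94036708 24.08357693] [ 0.47713871 -0.05955691  0.05715494]
300 [(165, (np.float64(-0.1179), np.float64(-0.0679), np.float64(0.0553)), (np.uint8(75), np.uint8(39), np.uint8(17))), (190, (np.float64(-0.1178), np.float64(-0.0794), np.float64(0.0601)), (np.uint8(83), np.uint8(41), np.uint8(15))), (210, (np.float64(-0.118), np.float64(-0.0895), np.float64(0.0607)), (np.uint8(81), np.uint8(38), np.uint8(11))), (228, (np.float64(-0.1182), np.float64(-0.0994), np.float64(0.0599)), (np.uint8(81), np.uint8(39), np.uint8(14))), (240, (np.float64(-0.1184), np.float64(-0.1061), np.float64(0.0598)), (np.uint8(81), np.uint8(39), np.uint8(11))), (250, (np.float64(-0.1177), np.float64(-0.1059), np.float64(0.0719)), (np.uint8(8), np.uint8(8), np.uint8(10))), (270, (np.float64(-0.1167), np.float64(-0.1051), np.float64(0.0926)), (np.uint8(30), np.uint8(30), np.uint8(28))), (290, (np.float64(-0.1155), np.float64(-0.1002), np.float64(0.1151)), (np.uint8(6), np.uint8(6), np.uint8(8))), (310, (np.float64(-0.1145), np.float64(-0.0956), np.float64(0.1327)), (np.uint8(12), np.uint8(15), np.uin
[... 4197 characters left out ...]
.float64(0.0818)), (np.uint8(42), np.uint8(42), np.uint8(40))), (270, (np.float64(-0.1037), np.float64(-0.1012), np.float64(0.0994)), (np.uint8(52), np.uint8(52), np.uint8(50))), (290, (np.float64(-0.1043), np.float64(-0.1011), np.float64(0.1138)), (np.uint8(8), np.uint8(9), np.uint8(10))), (310, (np.float64(-0.1052), np.float64(-0.0964), np.float64(0.1316)), (np.uint8(13), np.uint8(11), np.uint8(11))), (330, (np.float64(-0.1051), np.float64(-0.1034), np.float64(0.1328)), (np.uint8(10), np.uint8(9), np.uint8(12)))]
2748 [[-0.1191 -0.1046  0.0564]
 [-0.1101 -0.0842  0.0623]
 [-0.1012 -0.068   0.0646]]
3 [[0.036532 0.277476 0.053508]
 [0.0541   0.2913   0.0537  ]
 [0.055924 0.299556 0.055236]]
```

The closed fingertips rest on top of the sleeve: their lower edge is near z 0.066 although the TCP reads 0.057. I'll lift clear and measure the real tip height, shut and open.

servo_tool(
  targets=[
    {"offset": [0, 0, 0.03], "angular": [0, 0, 0], "claw": -1},
    {"offset": [0, 0, 0.06], "angular": [0, 0, 0], "claw": -1},
    {"offset": [0, 0, 0.06], "angular": [0, 0, 0], "claw": -1},
  ],
)

```text
time_s: 9.35
tcp_pos: [0.4781, -0.0598, 0.1192]
orientation: [[0.005, 0.99, 0.143], [-0.001, 0.143, -0.99], [-1.0, 0.005, 0.002]]
force: [-0.3, -0.1, -0.5]
opening: 0.0002
```

```bash
cat > tip.py <<'E'
from h import *
c=grab('wrist');P=fpts(c);s=sensors.read_state();t=s['tcp_pos'];print(t,s['opening'],s['force'])
D=(P-t)@s['orientation']   # tool axes: x along fingers
img=c['img'].max(2)
m=(img<70)&(abs(D[...,1])<.065)&(D[...,2]>-.035)&(D[...,2]<.035)&(D[...,0]<.045)&(D[...,0]>-.06)&(c['depth']>0)
h,e=np.histogram(D[...,0][m],bins=np.arange(-.06,.05,.005))
for a,b in zip(e,h):
    k=m&(D[...,0]>=a)&(D[...,0]<a+.005)
    if b: print(round(a,3),b,'y',np.percentile(D[k][:,1],[0,25,50,75,100]).round(3),'z',np.percentile(D[k][:,2],[5,50,95]).round(3))
E
python3 tip.py
```

```text
[ 0.47739412 -0.05965574  0.11770752] -0.00014652908170739734 [-1.08554793 -0.48642324 -0.10188469]
-0.06 1492 y [-0.034 -0.012 -0.001  0.014  0.035] z [-0.013 -0.012  0.007]
-0.055 900 y [-0.029 -0.008  0.002  0.01   0.032] z [-0.014 -0.012  0.003]
-0.05 444 y [-0.018 -0.001  0.001  0.002  0.018] z [-0.012 -0.008  0.008]
-0.045 339 y [-0.006 -0.001  0.001  0.003  0.008] z [-0.011 -0.011  0.006]
-0.04 284 y [-0.012 -0.004  0.001  0.006  0.014] z [-0.011 -0.011 -0.007]
-0.035 331 y [-0.012 -0.005  0.001  0.007  0.014] z [-0.011 -0.011 -0.007]
-0.03 292 y [-0.012 -0.005  0.001  0.007  0.014] z [-0.011 -0.01  -0.006]
-0.025 283 y [-0.012 -0.006  0.     0.007  0.014] z [-0.011 -0.01  -0.007]
-0.02 192 y [-0.012 -0.005  0.002  0.008  0.014] z [-0.011 -0.007 -0.007]
-0.015 72 y [-0.008 -0.002  0.001  0.004  0.007] z [-0.011 -0.011 -0.01 ]
```

servo_tool(
  targets=[
    {"offset": [0, 0, 0.03], "angular": [0, 0, 0], "claw": 1},
    {"offset": [0, 0, 0.03], "angular": [0, 0, 0], "claw": 1},
    {"offset": [0, 0, 0.03], "angular": [0, 0, 0], "claw": 1},
    {"offset": [0, 0, 0.03], "angular": [0, 0, 0], "claw": 1},
    {"offset": [0, 0, 0.03], "angular": [0, 0, 0], "claw": 1},
  ],
)

```text
time_s: 9.9
tcp_pos: [0.4755, -0.0593, 0.1451]
orientation: [[-0.002, 0.99, 0.144], [0.0, 0.144, -0.99], [-1.0, -0.002, -0.001]]
force: [0.1, -0.0, -0.6]
opening: 0.0722
```

```bash
python3 tip.py
```

```text
[ 0.47562463 -0.05932776  0.14523744] 0.0791787530023647 [-0.02372594 -0.08701756  0.34069031]
-0.06 457 y [-0.065 -0.044 -0.037  0.045  0.062] z [-0.014 -0.012 -0.007]
-0.055 582 y [-0.046 -0.037  0.036  0.038  0.047] z [-0.012 -0.009 -0.001]
-0.05 511 y [-0.049 -0.036 -0.035  0.037  0.05 ] z [-0.012 -0.009  0.005]
-0.045 608 y [-0.049 -0.036  0.036  0.037  0.05 ] z [-0.012 -0.007  0.008]
-0.04 540 y [-0.049 -0.036  0.036  0.037  0.05 ] z [-0.012 -0.007  0.008]
-0.035 506 y [-0.049 -0.036 -0.035  0.037  0.049] z [-0.011 -0.007  0.008]
-0.03 460 y [-0.05  -0.036  0.036  0.037  0.05 ] z [-0.012 -0.007  0.008]
-0.025 372 y [-0.047 -0.036 -0.035  0.037  0.049] z [-0.011 -0.007  0.008]
-0.02 157 y [-0.041 -0.036  0.036  0.037  0.04 ] z [-0.011 -0.002  0.008]
-0.015 2 y [-0.036 -0.036 -0.036 -0.036 -0.036] z [-0. -0.  0.]
```

The true fingertips are about 12 mm behind the reported TCP when shut, not 19 mm ahead. So the push was also about 31 mm higher than intended, near the block's top edge. I'll check the block/stop gap closely before going on.

servo_tool(
  targets=[
    {"offset": [0.03, 0.02, 0.03], "angular": [0, 0, 0], "claw": 1},
    {"offset": [0.06, 0.04, 0.06], "angular": [0, 0, 0], "claw": 1},
    {"offset": [0.08, 0.05, 0.09], "angular": [0, 0, 0], "claw": 1},
    {"offset": [0.08, 0.05, 0.11], "angular": [0, 0, 0], "claw": 1},
    {"offset": [0.08, 0.05, 0.11], "angular": [0, 0, 0], "claw": 1},
  ],
)

```text
time_s: 10.45
tcp_pos: [0.5579, -0.0091, 0.258]
orientation: [[0.003, 0.99, 0.144], [-0.0, 0.144, -0.99], [-1.0, 0.003, 0.001]]
force: [0.1, -0.3, -0.2]
opening: 0.0851
```

```bash
python3 - <<'E'
from h import *
c=grab('wrist');P=fpts(c)
L=np.dstack([(P[...,:2]-O)@RL,P[...,2]])
m=(abs(L[...,1])<.03)&(L[...,0]>-.02)&(L[...,0]<.08)&(L[...,2]>.07)&(L[...,2]<.17)
v,u=np.where(m);b=(u.min(),v.min(),u.max()+1,v.max()+1);print(b);save(c,'w3.png',b,min(6,780/(b[2]-b[0]),580/(b[3]-b[1])))
top=m&(abs(L[...,2]-.131)<.003)&(c['img'].min(2)>60)
print('block top x',np.percentile(L[top][:,0],[1,2,5,50,95,98,99]).round(4),'z',np.median(L[top][:,2]))
hsv=cv2.cvtColor(c['img'],cv2.COLOR_RGB2HSV);bl=m&(hsv[...,0]>100)&(hsv[...,0]<130)&(hsv[...,1]>100)&(hsv[...,2]>30)
for lo,hi in((.136,.146),(.104,.111)):
    k=bl&(L[...,2]>lo)&(L[...,2]<hi);print(k.sum(),np.percentile(L[k][:,0],[1,5,50,95,99]).round(4) if k.any() else '')
blues('top');print(sensors.read_state()['tcp_pos'])
E
```

```text
(np.int64(319), np.int64(78), np.int64(415), np.int64(137))
block top x [0.0019 0.0025 0.0034 0.0229 0.0495 0.0504 0.051 ] z 0.13081996930807704
717 [0.0137 0.0155 0.026  0.0367 0.0385]
103 [0.0584 0.0589 0.0615 0.0641 0.0648]
[ 0.5558372  -0.00941297  0.25548969]
```

View pics/w3.png

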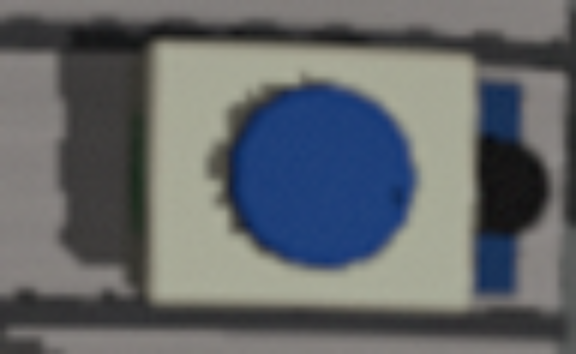

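The block's front edge (x≈0.0511) meets the stop face (0.065−0.014≈0.051), so there is no visible gap and it sits level; this stage holds. I'll return to the sleeve and grasp it 31 mm lower.

servo_tool(
  targets=[
    {"offset": [-0.03, -0.03, 0], "angular": [0, 0, 0], "claw": 1},
    {"offset": [-0.065, -0.045, -0.03], "angular": [0, 0, 0], "claw": 1},
    {"offset": [-0.08, -0.05, -0.075], "angular": [0, 0, 0], "claw": 1},
    {"offset": [-0.08, -0.05, -0.12], "angular": [0, 0, 0], "claw": 1},
    {"offset": [-0.08, -0.05, -0.165], "angular": [0, 0, 0], "claw": 1},
    {"offset": [-0.08, -0.05, -0.2], "angular": [0, 0, 0], "claw": 1},
    {"offset": [-0.08, -0.05, -0.22], "angular": [0, 0, 0], "claw": 1},
    {"offset": [-0.08, -0.05, -0.231], "angular": [0, 0, 0], "claw": 1},
  ],
)

```text
time_s: 11.35
tcp_pos: [0.4737, -0.0592, 0.0225]
orientation: [[-0.005, 0.99, 0.143], [0.001, 0.143, -0.99], [-1.0, -0.004, -0.002]]
force: [-0.1, -0.6, 0.2]
opening: 0.0853
```

servo_tool(
  targets=[
    {"offset": [0, 0, 0], "angular": [0, 0, 0], "claw": 1},
    {"offset": [0, 0, 0], "angular": [0, 0, 0], "claw": 0},
    {"offset": [0, 0, 0], "angular": [0, 0, 0], "claw": -1},
    {"offset": [0, 0, 0], "angular": [0, 0, 0], "claw": -1},
    {"offset": [0, 0, 0], "angular": [0, 0, 0], "claw": -1},
    {"offset": [0, 0, 0], "angular": [0, 0, 0], "claw": -1},
    {"offset": [0, 0, 0], "angular": [0, 0, 0], "claw": -1},
  ],
  grip_force=60,
)

```text
time_s: 12.05
tcp_pos: [0.4756, -0.0596, 0.0255]
orientation: [[-0.001, 0.99, 0.144], [-0.0, 0.144, -0.99], [-1.0, -0.001, -0.0]]
force: [-6.3, -4.6, 7.2]
opening: 0.0182
```

The jaws stopped at 18 mm, on the 20 mm sleeve. I'll swing along the arc.

servo_tool(
  targets=[
    {"offset": [0.0005, 0.0001, 0.011], "angular": [0, 0, 0], "claw": -1},
    {"offset": [0.0022, 0.0003, 0.0219], "angular": [0, 0, 0], "claw": -1},
    {"offset": [0.0048, 0.0007, 0.0325], "angular": [0, 0, 0], "claw": -1},
    {"offset": [0.0086, 0.0012, 0.0428], "angular": [0, 0, 0], "claw": -1},
    {"offset": [0.0134, 0.0019, 0.0527], "angular": [0, 0, 0], "claw": -1},
    {"offset": [0.019, 0.0028, 0.0621], "angular": [0, 0, 0], "claw": -1},
    {"offset": [0.0256, 0.0037, 0.0709], "angular": [0, 0, 0], "claw": -1},
    {"offset": [0.033, 0.0048, 0.0789], "angular": [0, 0, 0], "claw": -1},
  ],
)

```text
time_s: 12.85
tcp_pos: [0.5076, -0.0549, 0.1042]
orientation: [[-0.003, 0.99, 0.144], [-0.0, 0.144, -0.99], [-1.0, -0.003, -0.0]]
force: [-6.0, -6.7, -4.3]
opening: 0.0187
```

```bash
cat > lev.py <<'E'
from h import *
s=sensors.read_state();print(inlift(s['tcp_pos']),s['force'],s['opening'])
for n,f in(('scene',pts),('top',pts),('wrist',fpts)):
    c=grab(n);P=f(c);L=np.dstack([(P[...,:2]-O)@RL,P[...,2]]);hsv=cv2.cvtColor(c['img'],cv2.COLOR_RGB2HSV)
    k=(hsv[...,0]>3)&(hsv[...,0]<20)&(hsv[...,1]>150)&(hsv[...,2]>50)&(L[...,1]<-.06)&(L[...,1]>-.15)&(abs(L[...,0])<.16)
    if k.sum()>4:
        q=L[k];m=np.median(q,0);print(n,k.sum(),m.round(4),'lever~',np.arctan2(m[2]-.055-.006,-m[0]).round(3))
blues('scene')
E
python3 lev.py
```

```text
[-0.0781 -0.1124  0.1042] [-5.98363153 -6.66893434 -4.29206499] 0.01868832867274133
scene 38 [-0.0716 -0.0822  0.1386] lever~ 0.825
wrist 6846 [-0.077  -0.0969  0.1425] lever~ 0.814
scene [338 214   8   6  40] [0.0302 0.0022 0.1539] [0.0298 0.0027 0.1541]
scene [338 232   3   3   9] [0.0616 0.0145 0.1188] [0.0605 0.0139 0.1189]
```

The lever follows at about 0.81 rad and the block stays home. Continuing.

servo_tool(
  targets=[
    {"offset": [0.0081, 0.0012, 0.0073], "angular": [0, 0, 0], "claw": -1},
    {"offset": [0.017, 0.0025, 0.0137], "angular": [0, 0, 0], "claw": -1},
    {"offset": [0.0264, 0.0038, 0.0191], "angular": [0, 0, 0], "claw": -1},
    {"offset": [0.0363, 0.0053, 0.0236], "angular": [0, 0, 0], "claw": -1},
    {"offset": [0.0467, 0.0068, 0.0271], "angular": [0, 0, 0], "claw": -1},
    {"offset": [0.0573, 0.0083, 0.0295], "angular": [0, 0, 0], "claw": -1},
    {"offset": [0.0681, 0.0099, 0.0308], "angular": [0, 0, 0], "claw": -1},
    {"offset": [0.079, 0.0115, 0.0311], "angular": [0, 0, 0], "claw": -1},
  ],
)

```text
time_s: 13.85
tcp_pos: [0.588, -0.0435, 0.1359]
orientation: [[-0.001, 0.99, 0.144], [-0.001, 0.144, -0.99], [-1.0, -0.001, 0.0]]
force: [-6.2, -4.2, 5.6]
opening: 0.0183
```

```bash
python3 lev.py
```

```text
[ 0.003  -0.1127  0.1359] [-6.17485331 -4.21553961  5.63768067] 0.01832811838462283
scene 46 [ 0.0093 -0.0837  0.1712] lever~ 1.655
wrist 6835 [ 0.0042 -0.0974  0.1737] lever~ 1.608
scene [338 212   8   6  42] [0.0292 0.002  0.1624] [0.0288 0.0025 0.1623]
scene [338 230   3   3   7] [0.0605 0.0135 0.1288] [0.0614 0.0141 0.1288]
```

servo_tool(
  targets=[
    {"offset": [0.0055, 0.0008, -0.0003], "angular": [0, 0, 0], "claw": -1},
    {"offset": [0.0105, 0.0015, -0.001], "angular": [0, 0, 0], "claw": -1},
    {"offset": [0.0105, 0.0015, -0.001], "angular": [0, 0, 0], "claw": -1},
    {"offset": [0.0105, 0.0015, -0.001], "angular": [0, 0, 0], "claw": -1},
    {"offset": [0.0105, 0.0015, -0.001], "angular": [0, 0, 0], "claw": -1},
  ],
)

```text
time_s: 14.55
tcp_pos: [0.5985, -0.042, 0.1349]
orientation: [[0.001, 0.99, 0.144], [-0.001, 0.144, -0.99], [-1.0, 0.0, 0.001]]
force: [-3.5, -3.3, 10.5]
opening: 0.0185
```

```bash
python3 lev.py; python3 - <<'E'
from h import *
a=load('wrist')['img'];b=load('scene')['img'][160:260,270:430]
cv2.imwrite('pics/f.png',np.vstack([cv2.resize(a,(480,300)),cv2.resize(b,(480,300),interpolation=cv2.INTER_CUBIC)])[...,::-1])
c=load('wrist');P=fpts(c);L=np.dstack([(P[...,:2]-O)@RL,P[...,2]])
m=(abs(L[...,1])<.03)&(L[...,0]>-.02)&(L[...,0]<.08)
top=m&(abs(L[...,2]-.153)<.004)&(c['img'].min(2)>60);print(top.sum(),np.percentile(L[top],[1,5,50,95,99],axis=0).round(4) if top.any() else '')
print(sensors.read_state()['qd'].round(4))
E
```

```text
[ 0.0137 -0.1127  0.1349] [-3.46816858 -3.25539854 10.49604283] 0.01847041419442527
scene 45 [ 0.02   -0.0822  0.1713] lever~ 1.75
wrist 6843 [ 0.0139 -0.0973  0.1729] lever~ 1.694
scene [338 212   8   6  41] [0.0287 0.0026 0.1631] [0.029  0.0024 0.1627]
scene [338 230   3   3   8] [0.0627 0.015  0.1289] [0.0621 0.0149 0.1291]
4724 [[ 0.0022 -0.02    0.1499]
 [ 0.0036 -0.0195  0.1518]
 [ 0.0243 -0.0114  0.1533]
 [ 0.0495  0.0061  0.1546]
 [ 0.051   0.0083  0.1552]]
[ 0.0006 -0.0003 -0.001   0.0009  0.0009  0.0001]
```

View pics/f.png

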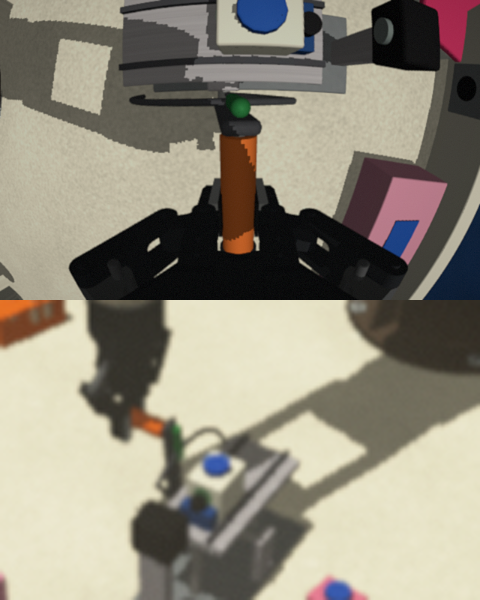

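The arm stands at the green mark at (240,107), the sleeve is between the jaws, and the block top still ends at x≈0.051, against the stop. Handing in.

```bash
python3 -c "
from cell import ticket;print(ticket.job_done())"
```

```text
the job is handed in; nothing more can be done
None
```

I pushed the block home, then swung the lever to the green mark. I handed the job in at about 15 s with the gripper still holding the sleeve.

**Last checks**
- **Lever:** the wrist camera puts it at about 1.69 rad and the scene camera at about 1.75 rad. The scene value is the less reliable, because it sees the sleeve obliquely. Both are within 1.70 ± 0.12, and the arm was at rest.
- **Grip:** the jaws stand at 18.5 mm on the 20 mm sleeve, with a 60 N grip set.
- **Block:** its front edge is at lift x ≈ 0.051 m, the same as the stop face, and its top is level. The deck is up about 22 mm.
- **Bystanders:** I saw no contact with any of them, but I did not measure their positions again.

**What disagreed or went wrong**
- **Fingertip position:** the real fingertips are about 31 mm farther back than the reported TCP and `tip_reach` imply.
- **First grasp:** because of this it missed. The jaws shut on top of the sleeve, with 29 N on the wrist reading. I measured the offset with the wrist camera and grasped 31 mm lower.
- **Push height:** the same offset means I pushed near the block's top edge rather than low down. The wrist reading peaked at about 11 N, and a close view afterwards showed the block level with no gap.

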